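# Turn the reversible shoe plate over on its pins

### The arm

A 7-joint arm with a two-finger parallel gripper is mounted at the origin on the work surface. World frame = base frame: x ahead of the robot, y to its left, z up, the work surface at z = 0. Lengths are in mm, angles in rad, forces in N, time in s.
With the tool pointing down it reaches from about 425 to 875 mm from the base axis. Payload 8.4 kg.
Tool frame: the origin (TCP) lies midway between the tips of the shut fingers; the grasp point (between the pads) lies 19 mm behind it (tcp_to_grasp is the distance from the TCP to the grasp point, in mm); z points along the fingers, y is the line along which they close (so a half turn about z gives the same grasp; the last joint's range is limited). The gripper opens to 85 mm and grips with 20 to 120 N. Pads are 22 mm wide; open, the fingers measure 114 mm over their backs; the gripper's body (76 mm by 85 mm) begins 54 mm behind the grasp point. The pads swing forward as they close: fully open they stand 13 mm farther back than shut.
Start: joints at [1.087, 0.333, 0.04, 1.465, -0.013, 1.343, -0.059], TCP at [243.968, -602.446, 193.908] pointing down, gripper open.
Joint ranges: [-2.58, 2.58], [-0.38, 2.09], [-1.3, 1.39], [0.25, 2.4], [-1.5, 4.64], [0.08, 2.09], [-2.65, 2.65]. Speed limits (rad/s): [2.22, 2.22, 2.79, 2.79, 3.14, 3.14, 3.14].

### API

Orientations are given as a rotation vector (axis times angle).
In Python, from bench import * gives the robot as it stands.
- The arm moves only by the tool play_rows, never from a script. Its argument "series" is a list of rows, each a list of 7 numbers: the turn, a rotation vector about the world's x, y, z in rad, then the shift along the world's x, y, z in cm, then the finger opening in cm, from 0 to 8.54. A call has 1 to 12 rows; each row is the pose to reach, as a shift and turn from the pose commanded when the call began; what a row does not reach only later rows make up. A row lasts 1/12 s, in which the tool goes at most 41.7 mm and 7.16 degrees, less where a joint would pass 70% of its speed; a pose out of reach is approached as far as the arm can. A call with a gripper value outside its range is refused whole. The fingers move at their own pace and stop on an object; "force" is the grip in N (left out, the last holds). Time passes only in rows, so rows that repeat a pose let the fingers close. It gives the time, the measured TCP pose, the force, the opening and the grip force at its end, in the units of the state.
- sense(): the state, without advancing time (a new reading comes with each control period).
- snapshot(name): name is "scene" or "side" or "wrist"; returns a dict with "image" (400x640x3 uint8, red, green, blue), "fx", "fy", "cx", "cy" (pixels), "rvec" (rotation vector, rad) and "tvec" (3), from world to camera coordinates, as OpenCV has them. Camera axes: x right, y down, z forward; pixel columns grow to the right and rows downward; lengths in mm; the calibration is good to about 2 mm. The wrist camera is an equidistant fisheye: a pixel r from the principal point sees the ray r / f radians off the axis. A picture is of the moment at which its call begins. There is no depth.
- finish_job(): hands the job in; it is judged then, once.
The state is a dict: "time_s": time; "q": joint angles; "qvel": joint speeds; "tau": joint torques, N m; "eef_pos": TCP position; "tcp_rot": TCP orientation; "force": force on the tool from outside, world axes, zero at the start; "wrist_torque": the same for the moment, N m; "width": finger opening in mm; "finger_force": force on a finger pad.
Only numpy, scipy, OpenCV 4.12 (cv2) and the standard library are available. Lean on these libraries where they do the work, as an engineer would, in place of code of your own. Each camera call takes 0.05 s, during which the arm holds its last target. There are 200 camera calls.

### The job

The shoe-care plate on the stand has its ribbed orange scraping side up. Turn it over so that the smooth blue polishing side faces up, and seat it back on the stand's two pins, pressed fully home past both spring catches so that it lies flush. Leave the other things on the shelf where they are.

Things in the scene. Friction and masses are not known exactly. Their poses are not given: they have to be found in the camera images.
- stand: Fixed stand, 95 mm (its x) by 208 mm (its y); origin: centre of its underside, on the shelf. Two grey cheeks, 95 mm long in x, 36 mm wide, centred at y = +-58 mm, flat tops 40 mm above the shelf; between them an 80 mm open gap over an 8 mm thick foot. One brass pin in the middle of each cheek (x = 0). Outside each cheek a spring catch in a housing 34 by 10 mm, 44 mm high.
- pin_wide (a point): Foot of the wide pin, on the cheek top at y = +58 mm of the stand: diameter 18 mm, 12 mm tall, the last 2.5 mm tapering by 2.5 mm in radius.
- pin_slim (a point): Foot of the slim pin, on the cheek top at y = -58 mm of the stand: diameter 10 mm, 12 mm tall, the last 2.5 mm tapering by 2.5 mm in radius.
- plate: Loose reversible plate, 95 mm (its x) by 150 mm (its y) by 10 mm, 0.2 to 0.42 kg. Origin: its middle, at mid-thickness, 45 mm above the shelf when seated. Its z points out of the ribbed orange face (six ribs, 3 mm high, within 33 mm of the middle in y, 38 mm in x); the other face is smooth and blue. It starts seated, orange up, handle on the robot's side. It fits blue up only with the handle on the far side.
- hole_wide (a point): Centre of the plate's 20 mm through-hole (x = 0, y = +58 mm of the plate), at mid-thickness; it belongs on the wide pin.
- hole_slim (a point): Centre of the plate's 12 mm through-hole (x = 0, y = -58 mm of the plate), at mid-thickness; it belongs on the slim pin.
- bar (a point): Middle of the plate's handle: a steel bar 9 mm thick, 100 mm long along the plate's y, at mid-thickness, x = -89.5 mm of the plate (42 mm beyond its edge), joined to it by two 8 mm rods at y = +-50 mm; the opening between is 37 by 92 mm. Pinched across with a light grip (5 to 10 N) the bar turns between the fingers, so that the plate hangs and swings.
- ball_l (a point): Ball centre of the spring catch at y = +82.5 mm of the stand, 42 mm above the shelf: its 10 mm radius steel ball reaches 2.5 mm over the seated plate's end edge and yields outward in y (preload 3 N, then 1 N/mm). The catches hold a loosely laid plate 8 mm proud, rocking on them; roughly 5 N down on each end, 10 N in all (plate weight included), pushes it past them.
- ball_r (a point): Ball centre of the other, equal spring catch, at y = -82.5 mm of the stand.
- clog: Bystander: blue plastic clog, 175 by 66 by 56 mm, origin under its middle, loose.
- key_bowl: Bystander: black bowl, 130 mm wide, 50 mm high, origin under its middle, loose.
- jar: Bystander: glass jar with closed hinged lid, 90 mm wide, 118 mm high, origin under its middle, loose.
- shoe_brush: Bystander: wooden shoe brush, 150 by 50 by 40 mm, origin under its middle, loose.
- polish_tin: Bystander: red-lidded polish tin, 78 mm wide, 24 mm high, origin under its middle, loose.
- shoehorn_clip: Bystander, fixed: wooden block 100 by 260 mm with a steel shoehorn in spring clips, 50 mm high, origin under its middle.
There are look-alikes about, which are no part of the job. There is more than one size of the plate; the job needs the smallest.

How it is judged:
By the outcome, as a careful person would: the job done as asked, in the order asked, and still so for the second after the job is handed in, with the robot touching nothing.
It also fails if it takes over 67 s, if anything falls off the work surface, if the arm or the gripper's body presses on something with over 40 N, if the wrist force passes 120 N, or if a joint passes its speed limit or range.

## Working session

There is one attempt and no reset: what is moved stays moved. The work goes in short steps, Python scripts to look and compute and a tool call to move; the robot and the scene stay as the last step left them, time stands still between calls to the robot, and variables do not carry over. Pictures are saved under pics/ and viewed, at most 10 in all, crops included, and the job is handed in when it is done.

Besides the shell and the picture viewer there is one more tool, called after "Emit:" by a JSON object that holds its "fn" and its "kwargs". play_rows: Moves the arm, as the interface text tells. Its arguments: {"type":"object","properties":{"series":{"type":"array"},"force":{"type":"number"}},"required":["series"]}

```bash
mkdir -p pics; ls
python3 - <<'E'
from bench import *
import cv2,numpy as np
s=sense();print(s)
a=snapshot("scene");b=snapshot("side")
for n,i in(("scene",a),("side",b)):
    cv2.imwrite(f"pics/{n}0.png",i["image"][:,:,::-1]);print({k:v for k,v in i.items() if k!="image"})
E
```

```text
pics
{'time_s': 0.0, 'q': array([ 1.08679184,  0.333912  ,  0.03987494,  1.46629239, -0.01338048,
        1.34329133, -0.0584779 ]), 'qvel': array([-0.0012864 , -0.00012527,  0.00015113, -0.00063358, -0.00112194,
        0.00127287, -0.00038968]), 'tau': array([ 4.25732442e-04, -6.58553123e+01,  1.36569612e+00, -4.05562127e+01,
        1.67431694e-02,  1.24595987e-02,  3.25495641e-06]), 'eef_pos': array([ 243.76021423, -601.99670527,  193.01029053]), 'tcp_rot': array([-3.08207264e+00, -6.00437708e-01,  6.91072842e-04]), 'force': array([-0.36731825, -0.43153334,  0.50570794]), 'wrist_torque': array([-0.01197194,  0.05789024,  0.05933396]), 'finger_force': 0.0, 'width': 85.71264579358153}
{'fx': 395.5361633912795, 'fy': 395.5361633912795, 'cx': 311.7648710809266, 'cy': 201.9452610898389, 'rvec': array([ 0.76567711,  2.52620101, -1.20822775]), 'tvec': array([ 433.62506505, -144.20209874, 1554.55906162])}
{'fx': 495.20548775278814, 'fy': 495.20548775278814, 'cx': 313.9488052880338, 'cy': 198.8851873937317, 'rvec': array([ 0.61312967, -2.64154264,  1.14705619]), 'tvec': array([ 498.7762733 ,  210.90522614, 1424.20024607])}
```

View pics/scene0.png

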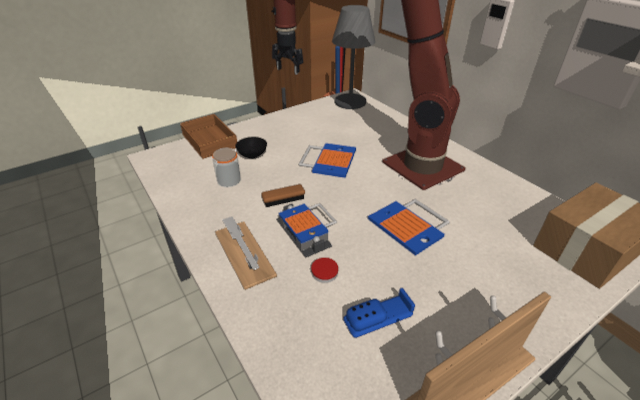

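View pics/side0.png

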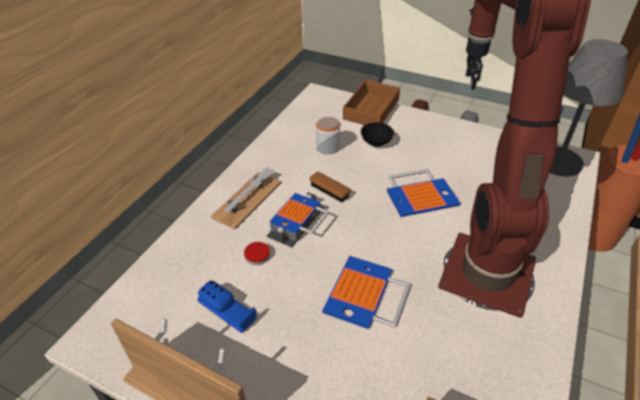

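The scene view shows the stand with the small plate at about (303,222), bar near (325,215). In the side view they are at (297,213) and (325,222). The two larger plates lie loose, and the clip block is just beyond the stand, with the brush and tin beside it.

```bash
cat > h.py <<'E'
from bench import *
import cv2,numpy as np
from scipy.spatial.transform import Rotation as R
def cast(c,uv,z):
    Rm=R.from_rotvec(c["rvec"]).as_matrix();o=-Rm.T@c["tvec"]
    uv=np.atleast_2d(uv).astype(float)
    d=np.c_[(uv[:,0]-c["cx"])/c["fx"],(uv[:,1]-c["cy"])/c["fy"],np.ones(len(uv))]@Rm
    return o+d*((z-o[2])/d[:,2])[:,None]
def proj(c,p):
    return cv2.projectPoints(np.atleast_2d(p).astype(float),c["rvec"],c["tvec"],np.array([[c["fx"],0,c["cx"]],[0,c["fy"],c["cy"]],[0,0,1.]]),None)[0][:,0]
def mask(c,lo,hi,box):
    h=cv2.cvtColor(c["image"],cv2.COLOR_RGB2HSV);m=cv2.inRange(h,lo,hi);k=np.zeros_like(m);x0,y0,x1,y1=box;k[y0:y1,x0:x1]=255
    return m&k
E
python3 - <<'E'
from h import *
for n,box in(("scene",(270,195,335,250)),("side",(265,188,330,240))):
    c=snapshot(n)
    mo=mask(c,(5,150,120),(20,255,255),box); mb=mask(c,(100,120,60),(125,255,255),box)
    v,u=np.nonzero(mo);p=cast(c,np.c_[u,v],52)[:,:2].astype(np.float32)
    print(n,"orange",cv2.minAreaRect(p),len(p))
    v,u=np.nonzero(mb|mo);p=cast(c,np.c_[u,v],50)[:,:2].astype(np.float32)
    r=cv2.minAreaRect(p);print("plate",r,cv2.boxPoints(r).round().tolist())
pts={"scene":dict(barend1=(318,207),barend2=(335,218),tin=(324,268),br1=(262,196),br2=(305,190)),"side":dict(bar1=(336,214),bar2=(321,235))}
for n,d in pts.items():
    c=snapshot(n)
    for k,uv in d.items(): print(n,k,cast(c,uv,45)[0].round())
c=snapshot("scene")
for uv in((216,235),(245,289),(275,278),(236,218)):print("clip",cast(c,uv,15)[0].round())
for n,b in(("scene",(265,180,345,260)),("side",(260,180,345,250))):
    i=snapshot(n)["image"];x0,y0,x1,y1=b
    cv2.imwrite(f"pics/c_{n}.png",cv2.resize(i[y0:y1,x0:x1,::-1],None,fx=7,fy=7,interpolation=cv2.INTER_CUBIC))
a=cv2.imread("pics/c_scene.png");b=cv2.imread("pics/c_side.png");h=min(a.shape[0],b.shape[0])
o=np.hstack([a[:h],b[:h]]);cv2.imwrite("pics/c.png",cv2.resize(o,(800,int(h*800/o.shape[1]))))
E
```

```text
scene orange ((590.9931640625, -4.161094665527344), (206.56903076171875, 85.433349609375), 86.6067886352539) 464
plate ((594.74951171875, 16.406295776367188), (252.9882049560547, 98.53126525878906), 86.7283706665039) [[538.0, -107.0], [637.0, -113.0], [651.0, 140.0], [553.0, 146.0]]
side orange ((586.7147216796875, 7.821563720703125), (184.34326171875, 83.389404296875), 84.6634750366211) 438
plate ((584.6485595703125, 28.901084899902344), (228.4395294189453, 96.51639556884766), 85.87592315673828) [[528.0, -82.0], [625.0, -88.0], [641.0, 139.0], [545.0, 146.0]]
scene barend1 [513.  27.  45.]
scene barend2 [499. 102.  45.]
scene tin [646. 253.  45.]
scene br1 [ 637. -128.   45.]
scene br2 [498. -74.  45.]
side bar1 [473.  13.  45.]
side bar2 [476. 114.  45.]
clip [833. -69.  15.]
clip [851. 174.  15.]
clip [765. 186.  15.]
clip [ 747. -107.   15.]
```

View pics/c.png

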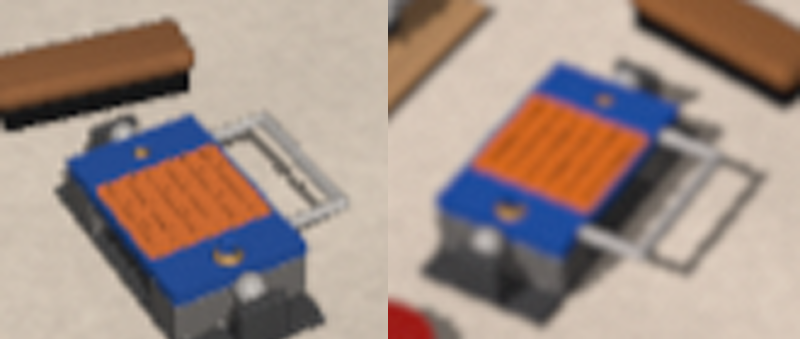

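The crops show the wide hole at the left (+y) end, and the bar on the robot's side, running from crop (265,112) to (345,203) in the scene view and from (760,175) to (688,268) in the side view. Next I cast blue only (the brush leaked into the orange mask), plus the bar ends.

Run:
```python
from h import *
A={"scene":[(304.2,204.1),(279,213),(301.5,242.9),(327.9,229.5)],"side":[(319.8,201.7),(295.5,193.4),(270.7,221.3),(295.5,232.6)]}
B={"scene":[(319.7,203.1),(336.2,221.9)],"side":[(336.7,216.1),(321.9,235.3)]}
for n,box in(("scene",(270,195,335,250)),("side",(265,188,330,240))):
    c=snapshot(n)
    mb=mask(c,(100,120,60),(125,255,255),box)
    k,l,st,_=cv2.connectedComponentsWithStats(mb);
    v,u=np.nonzero(mb);p=cast(c,np.c_[u,v],50)[:,:2].astype(np.float32)
    r=cv2.minAreaRect(p);print(n,"blue",r)
    q=cast(c,A[n],50);print(q[:,:2].round().tolist(),q.mean(0).round(1),np.linalg.norm(q-np.roll(q,1,0),axis=1).round())
    q=cast(c,B[n],46);print("bar",q[:,:2].round().tolist(),q.mean(0).round(1))
print(R.from_rotvec(sense()["tcp_rot"]).as_matrix().round(2))
```

```text
scene blue ((597.4888305664062, 64.32807159423828), (156.9882354736328, 98.53126525878906), 86.7283706665039)
[[545.0, -6.0], [636.0, -13.0], [648.0, 141.0], [551.0, 137.0]] [594.9  64.9  50. ] [143.  91. 154.  97.]
bar [[497.0, 15.0], [507.0, 120.0]] [502.1  67.3  46. ]
side blue ((587.3522338867188, 63.416175842285156), (159.19921875, 96.08756256103516), 85.87592315673828)
[[541.0, -10.0], [629.0, -12.0], [638.0, 133.0], [547.0, 142.0]] [589.   63.4  50. ] [153.  89. 145.  91.]
bar [[467.0, 22.0], [473.0, 115.0]] [470.   68.2  46. ]
[[ 0.93  0.38 -0.  ]
 [ 0.38 -0.93  0.  ]
 [ 0.   -0.   -1.  ]]
```

The stand centre is at about (592, 64) with a yaw of about -3.7°. The bar should be near (503, 70), and the darker rectangle in the side view is its shadow. I'll move above the bar.

Emit:
{"fn": "play_rows", "kwargs": {"series": [[0, 0, 0.3, 6, 17, 0, 8], [0, 0, 0.6, 12, 34, 0, 4], [0, 0, 0.9, 18, 50, 0, 3.5], [0, 0, 1.12, 25.9, 67.2, -2, 3.5], [0, 0, 1.12, 25.9, 67.2, -4.4, 3.5], [0, 0, 1.12, 25.9, 67.2, -4.4, 3.5], [0, 0, 1.12, 25.9, 67.2, -4.4, 3.5], [0, 0, 1.12, 25.9, 67.2, -4.4, 3.5], [0, 0, 1.12, 25.9, 67.2, -4.4, 3.5], [0, 0, 1.12, 25.9, 67.2, -4.4, 3.5], [0, 0, 1.12, 25.9, 67.2, -4.4, 3.5], [0, 0, 1.12, 25.9, 67.2, -4.4, 3.5]], "force": 20}}

```text
time_s: 1.55
eef_pos: [422.6, -134.6, 167.2]
tcp_rot: [2.293, 2.146, 0.0]
force: [0.3, -0.3, -1.1]
width: 35.1
finger_force: 0.0
```

Emit:
{"fn": "play_rows", "kwargs": {"series": [[0, 0, 0, 8, 20.4, -1.7, 3.5], [0, 0, 0, 8, 20.4, -1.7, 3.5], [0, 0, 0, 8, 20.4, -1.7, 3.5], [0, 0, 0, 8, 20.4, -1.7, 3.5], [0, 0, 0, 8, 20.4, -1.7, 3.5], [0, 0, 0, 8, 20.4, -1.7, 3.5], [0, 0, 0, 8, 20.4, -1.7, 3.5], [0, 0, 0, 8, 20.4, -1.7, 3.5], [0, 0, 0, 8, 20.4, -1.7, 3.5]]}}

```text
time_s: 2.3
eef_pos: [502.1, 66.3, 149.9]
tcp_rot: [2.295, 2.145, -0.001]
force: [-0.1, -0.2, -0.9]
width: 35.3
finger_force: 0.0
```

Run:
```python
from h import *
print(sense()["eef_pos"],sense()["tcp_rot"],sense()["q"])
c=snapshot("wrist");print({k:v for k,v in c.items() if k!="image"})
cv2.imwrite("pics/w1.png",c["image"][:,:,::-1])
```

```text
[502.10988618  66.3478455  149.8632942 ] [ 2.29466222e+00  2.14542079e+00 -1.03697721e-03] [ 0.4273358   0.12432034 -0.68800675  1.83811216  0.08482259  1.20892027
 -0.35420362]
{'fx': 309.70691628693146, 'fy': 309.70691628693146, 'cx': 313.6897448288897, 'cy': 195.04560671972135, 'rvec': array([-2.84290457,  0.09640032,  0.01639973]), 'tvec': array([-495.35662955,   70.54074319,  367.49595315])}
```

View pics/w1.png

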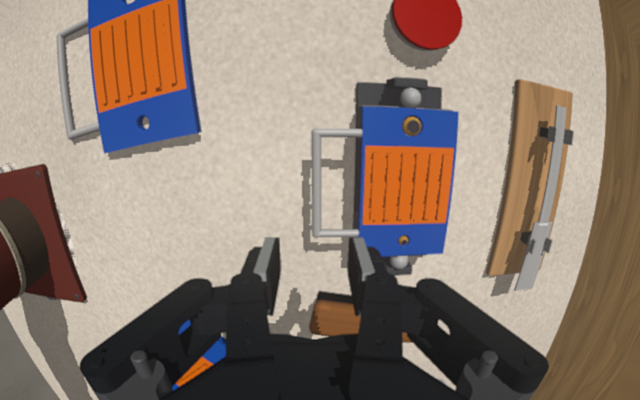

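The wrist view shows the bar at u≈317, from v=132 to 234. The wide hole is at (412,126), the slim hole at (404,240), and the balls are at (411,97) and (400,261). The fingers sit in line with the bar in x.

```bash
cat >> h.py <<'E'
def wcast(c,uv,z):
    Rm=R.from_rotvec(c["rvec"]).as_matrix();o=-Rm.T@c["tvec"]
    uv=np.atleast_2d(uv).astype(float);a=(uv-[c["cx"],c["cy"]])/c["fx"];t=np.linalg.norm(a,axis=1)[:,None]
    d=np.c_[a/t*np.sin(t),np.cos(t)]@Rm
    return o+d*((z-o[2])/d[:,2])[:,None]
E
python3 - <<'E'
from h import *
c=snapshot("wrist")
mb=mask(c,(100,120,60),(125,255,255),(350,100,465,260))
v,u=np.nonzero(mb);r=cv2.minAreaRect(wcast(c,np.c_[u,v],50)[:,:2].astype(np.float32));print(r)
mo=mask(c,(5,150,120),(20,255,255),(355,142,455,228))
v,u=np.nonzero(mo);r=cv2.minAreaRect(wcast(c,np.c_[u,v],52)[:,:2].astype(np.float32));print(r)
print("holes",wcast(c,[(412.5,126.5),(404,240.5)],50).round(1).tolist())
print("balls",wcast(c,[(411,97.5),(400,261.5)],45).round(1).tolist())
print("bar",wcast(c,[(317,133),(318,234)],46).round(1).tolist())
E
```

```text
((591.5971069335938, 58.32514953613281), (150.2232666015625, 95.06401824951172), 86.39920043945312)
((591.90673828125, 58.83071517944336), (76.36132049560547, 87.17119598388672), 86.24513244628906)
holes [[596.6, 115.2, 50.0], [589.7, -0.1, 50.0]]
balls [[597.6, 142.4, 45.0], [588.0, -27.6, 45.0]]
bar [[507.4, 112.9, 46.0], [501.8, 12.7, 46.0]]
```

Emit:
{"fn": "play_rows", "kwargs": {"series": [[0, 0, 0, 0.1, -0.3, -4, 3.5], [0, 0, 0, 0.1, -0.3, -8, 3.5], [0, 0, 0, 0.1, -0.3, -11, 3.5], [0, 0, 0, 0.1, -0.3, -12.4, 3.5], [0, 0, 0, 0.1, -0.3, -12.4, 3.5], [0, 0, 0, 0.1, -0.3, -12.4, 3.5], [0, 0, 0, 0.1, -0.3, -12.4, 0.2], [0, 0, 0, 0.1, -0.3, -12.4, 0.2], [0, 0, 0, 0.1, -0.3, -12.4, 0.2], [0, 0, 0, 0.1, -0.3, -12.4, 0.2], [0, 0, 0, 0.1, -0.3, -12.4, 0.2], [0, 0, 0, 0.1, -0.3, -12.4, 0.2]], "force": 30}}

```text
time_s: 3.4
eef_pos: [503.5, 64.6, 26.3]
tcp_rot: [2.293, 2.147, 0.001]
force: [0.4, 0.8, -0.1]
width: 1.7
finger_force: 0.0
```

Run:
```python
from h import *
s=sense();print(s["eef_pos"],s["width"],s["finger_force"],s["force"])
c=snapshot("wrist")
w=c["image"][150:400,180:480,::-1]
d=snapshot("side")["image"][170:260,270:370,::-1]
w=cv2.resize(w,(480,400));d=cv2.resize(d,(320,288),interpolation=cv2.INTER_CUBIC)
d=np.vstack([d,np.zeros((112,320,3),np.uint8)])
cv2.imwrite("pics/w2.png",np.hstack([w,d]))
```

```text
[503.49356846  64.55736105  26.27892568] 1.7448755623155263 0.0 [ 0.37366435  0.78067428 -0.14122781]
```

View pics/w2.png

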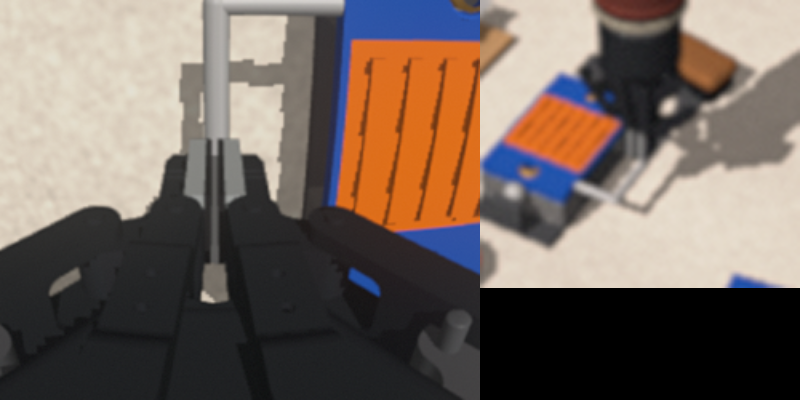

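Emit:
{"fn": "play_rows", "kwargs": {"series": [[0, 0, 0, 0, 0, 0, 0], [0, 0, 0, 0, 0, 0, 0], [0, 0, 0, 0, 0, 0.3, 0], [0, 0, 0, 0, 0, 0.3, 0]], "force": 40}}

```text
time_s: 3.83
eef_pos: [503.5, 64.7, 29.4]
tcp_rot: [2.293, 2.147, 0.0]
force: [-0.2, 0.6, -0.5]
width: 0.2
finger_force: 0.0
```

Run:
```python
from h import *
s=sense();print(s["eef_pos"],s["width"],s["finger_force"],s["force"],s["wrist_torque"])
c=snapshot("wrist")
w=c["image"][130:340,240:400,::-1]
w=cv2.resize(w,(457,600),interpolation=cv2.INTER_CUBIC)
cv2.imwrite("pics/w3.png",w)
```

```text
[503.48534894  64.67545082  29.36603136] 0.1651414582725534 0.0 [-0.20770744  0.58167655 -0.52842812] [ 0.04607261 -0.02021113  0.00826431]
```

View pics/w3.png

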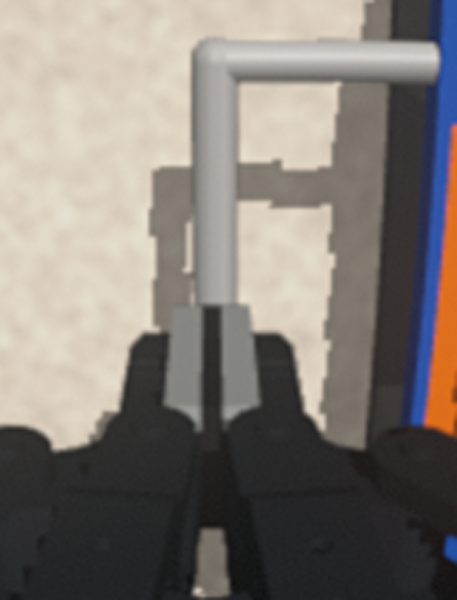

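```bash
cat >> h.py <<'E'
def wproj(c,p):
    q=R.from_rotvec(c["rvec"]).apply(np.atleast_2d(p).astype(float))+c["tvec"]
    r=np.linalg.norm(q[:,:2],axis=1)[:,None];t=np.arctan2(r[:,0],q[:,2])[:,None]
    return q[:,:2]/r*t*c["fx"]+[c["cx"],c["cy"]]
E
python3 - <<'E'
from h import *
c=snapshot("wrist");s=sense();print(c["rvec"],c["tvec"],(-R.from_rotvec(c["rvec"]).as_matrix().T@c["tvec"]).round())
p=s["eef_pos"]
for dz in(0,10,19,30):print(dz,wproj(c,p+[0,0,dz]).round(1))
print("bar end +y",wproj(c,[[507,113,45],[503,64,45],[501,13,45]]).round(1))
for n in("scene","side"):
    d=snapshot(n);print(n,proj(d,[p,p+[0,0,19],[506,113,45],[500,14,45]]).round(1).tolist())
# bar end corner measured in this picture
uv=(240+210/457*160,130+55/600*210);print(uv,wcast(c,uv,45).round(1),wcast(c,uv,25).round(1))
E
```

```text
[-2.84362727  0.09492046  0.01509382] [-497.17993601  103.8864802   251.10564253] [508. 139. 209.]
0 [[315.  224.8]]
10 [[315.  231.2]]
19 [[315.1 237.5]]
30 [[315.1 246. ]]
bar end +y [[315.8 152. ]
 [314.4 236.1]
 [316.4 306. ]]
scene [[326.8, 215.9], [326.9, 211.4], [335.1, 220.8], [318.9, 203.5]]
side [[320.1, 225.2], [320.1, 220.9], [312.3, 231.7], [328.1, 211.5]]
(313.5229759299781, 149.25) [[505.9 114.6  45. ]] [[505.7 111.6  25. ]]
```

The picture shows the shut pads ending right where the bar disappears, around crop (210,305). So the real tips seem to be just above the bar, about 20 mm higher than the reported TCP. I'll back up, reopen and go lower, watching the force.

Emit:
{"fn": "play_rows", "kwargs": {"series": [[0, 0, 0, 0, 0, 1, 3.5], [0, 0, 0, 0, 0, 1, 3.5], [0, 0, 0, 0, 0, 1, 3.5], [0, 0, 0, 0, 0, 1, 3.5], [0, 0, 0, 0, 0, 0, 3.5], [0, 0, 0, 0, 0, -1, 3.5], [0, 0, 0, 0, 0, -1.5, 3.5], [0, 0, 0, 0, 0, -1.9, 3.5], [0, 0, 0, 0, 0, -1.9, 3.5]], "force": 30}}

```text
time_s: 4.78
eef_pos: [502.2, 64.6, 8.5]
tcp_rot: [-2.292, -2.146, 0.003]
force: [-1.1, 0.4, 0.4]
width: 35.1
finger_force: 0.0
```

Emit:
{"fn": "play_rows", "kwargs": {"series": [[0, 0, 0, 0, 0, 0, 0], [0, 0, 0, 0, 0, 0, 0], [0, 0, 0, 0, 0, 0, 0], [0, 0, 0, 0, 0, 0, 0], [0, 0, 0, 0, 0, 0, 0], [0, 0, 0, 0, 0, 0, 0]]}}

```text
time_s: 5.28
eef_pos: [503.3, 64.5, 10.1]
tcp_rot: [2.294, 2.147, 0.0]
force: [0.2, 0.0, -0.2]
width: 0.2
finger_force: 0.0
```

Run:
```python
from h import *
w=snapshot("wrist");w=cv2.resize(w["image"][130:340,230:400,::-1],(324,400),interpolation=cv2.INTER_CUBIC)
o=[w]
for n,(x,y) in(("scene",(327,212)),("side",(320,218))):
    i=snapshot(n)["image"][y-42:y+42,x-25:x+25,::-1];o.append(cv2.resize(i,(238,400),interpolation=cv2.INTER_CUBIC))
cv2.imwrite("pics/w4.png",np.hstack(o))
```

```text
(no output)
```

View pics/w4.png

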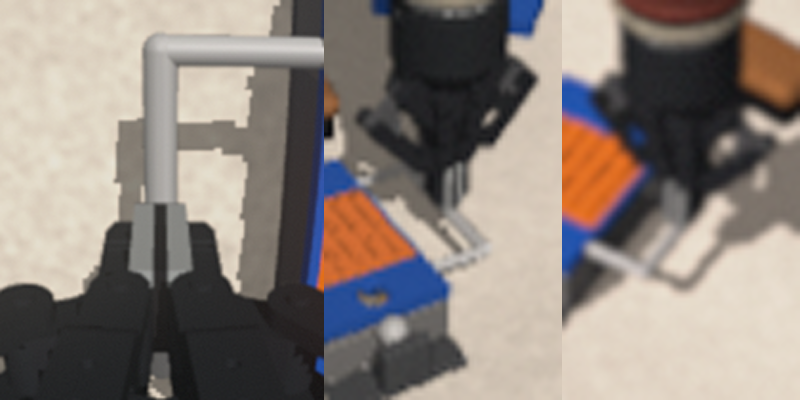

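Run:
```python
from h import *
def ray(c,uv,w):
    f=wcast if w else cast
    a=f(c,uv,0)[0];b=f(c,uv,60)[0];d=(b-a)/np.linalg.norm(b-a);return a,d
c={n:snapshot(n) for n in("wrist","scene","side")}
def tri(L):
    A=np.zeros((3,3));b=np.zeros(3)
    for n,uv in L:
        a,d=ray(c[n],uv,n=="wrist");P=np.eye(3)-np.outer(d,d);A+=P;b+=P@a
    return np.linalg.solve(A,b).round(1)
s=sense();p=s["eef_pos"];print(p,s["q"])
W,S,D=("wrist",(314,236.5)),("scene",(329,213)),("side",(318,223))
print(tri([W,S,D]),tri([S,D]),tri([W,S]),tri([W,D]))
for z in (0,10,20,30,40): print(z,wcast(c["wrist"],(314,236.5),z)[0].round(),cast(c["scene"],(329,213),z)[0].round(),cast(c["side"],(318,223),z)[0].round())
print(wproj(c["wrist"],[[503,64,45],[503,64,36],p]).round())
```

```text
[503.2575755   64.5359331    9.92106839] [ 0.37260757  0.29908568 -0.65986327  1.97898665  0.22621739  0.93608882
 -0.4670804 ]
[503.8  76.1  50. ] [504.1  77.4  50.6] [502.9  74.7  48.7] [504.   75.6  49.5]
0 [502.  52.   0.] [469.  29.   0.] [526.  34.   0.]
10 [502.  56.  10.] [476.  39.  10.] [522.  42.  10.]
20 [502.  61.  20.] [483.  48.  20.] [517.  51.  20.]
30 [503.  66.  30.] [490.  58.  30.] [513.  60.  30.]
40 [503.  70.  40.] [497.  67.  40.] [509.  68.  40.]
[[315. 251.]
 [315. 244.]
 [315. 225.]]
```

All three views agree that the shut tips are at about (504, 76 front edge, 50), which is about 40 mm above the reported TCP. The fingers are effectively shorter than stated, and the shut tips have been hovering just above the bar. I'll open and go down a further 18 mm, checking the force.

Emit:
{"fn": "play_rows", "kwargs": {"series": [[0, 0, 0, 0, 0, 0.3, 3.2], [0, 0, 0, 0, 0, 0.3, 3.2], [0, 0, 0, 0, 0, 0.3, 3.2], [0, 0, 0, 0, 0, 0.3, 3.2], [0, 0, 0, 0, 0, 0, 3.2], [0, 0, 0, 0, 0, -0.5, 3.2], [0, 0, 0, 0, 0, -1, 3.2], [0, 0, 0, 0, 0, -1, 3.2]]}}

```text
time_s: 6.25
eef_pos: [502.3, 64.4, -1.4]
tcp_rot: [-2.293, -2.146, 0.002]
force: [-0.1, 0.6, -0.2]
width: 31.8
finger_force: 0.0
```

Emit:
{"fn": "play_rows", "kwargs": {"series": [[0, 0, 0, 0, 0, -0.5, 3.2], [0, 0, 0, 0, 0, -1, 3.2], [0, 0, 0, 0, 0, -1, 0], [0, 0, 0, 0, 0, -1, 0], [0, 0, 0, 0, 0, -1, 0], [0, 0, 0, 0, 0, -1, 0], [0, 0, 0, 0, 0, -1, 0], [0, 0, 0, 0, 0, -1, 0]], "force": 30}}

```text
time_s: 6.92
eef_pos: [503.4, 64.6, -9.9]
tcp_rot: [2.293, 2.147, 0.0]
force: [0.9, -0.7, 0.2]
width: 7.5
finger_force: 29.2
```

Gripped: width 7.5 mm, 29 N, with the bar about 55 mm above the reported TCP. I'll lift it hinge-like.

Emit:
{"fn": "play_rows", "kwargs": {"series": [[0, 0, 0, 0, 0, 0.4, 0], [0, 0, 0, 0, 0, 0.8, 0], [0, 0, 0, 0.1, 0, 1.2, 0], [0, 0, 0, 0.1, 0, 1.6, 0], [0, 0, 0, 0.2, 0, 2, 0], [0, 0, 0, 0.3, 0, 2.5, 0], [0, 0, 0, 0.4, 0, 3, 0], [0, 0, 0, 0.5, 0, 3.5, 0], [0, 0, 0, 0.5, 0, 3.5, 0]]}}

```text
time_s: 7.67
eef_pos: [509.2, 64.7, 26.1]
tcp_rot: [2.293, 2.146, 0.002]
force: [-1.0, -0.4, -2.7]
width: 7.5
finger_force: 29.2
```

Emit:
{"fn": "play_rows", "kwargs": {"series": [[0, 0, 0, 0.5, 0, 1.4, 0], [0, 0, 0, 1.2, 0, 2.8, 0], [0, 0, 0, 2.2, -0.1, 4.2, 0], [0, 0, 0, 3.4, -0.2, 5.6, 0], [0, 0, 0, 4.8, -0.3, 6.8, 0], [0, 0, 0, 6.2, -0.4, 7.9, 0], [0, 0, 0, 7.8, -0.5, 8.7, 0], [0, 0, 0, 9.4, -0.6, 9.3, 0], [0, 0, 0, 10.5, -0.6, 10, 0], [0, 0, 0, 11, -0.7, 11.5, 0], [0, 0, 0, 11, -0.7, 13.5, 0], [0, 0, 0, 11, -0.7, 15, 0]], "force": 20}}

```text
time_s: 8.67
eef_pos: [618.5, 57.5, 175.5]
tcp_rot: [-2.293, -2.146, 0.0]
force: [-0.1, -0.4, -3.7]
width: 7.7
finger_force: 26.8
```

Emit:
{"fn": "play_rows", "kwargs": {"series": [[0, 0, 0, 0, 0, 0.5, 0], [0, 0, 0, 0, 0, 0.5, 0], [0, 0, 0, 0, 0, 0.5, 0], [0, 0, 0, 0, 0, 0.5, 0], [0, 0, 0, 0, 0, 0.5, 0], [0, 0, 0, 0, 0, 0.5, 0]]}}

```text
time_s: 9.17
eef_pos: [617.8, 57.4, 179.0]
tcp_rot: [-2.293, -2.146, 0.002]
force: [1.3, 0.7, -3.7]
width: 7.4
finger_force: 26.7
```

Run:
```python
from h import *
s=sense();print(s["eef_pos"],s["force"],s["wrist_torque"],s["width"])
o=[cv2.resize(snapshot("wrist")["image"][:,:,::-1],(400,250))]
i=snapshot("side")["image"][120:260,230:370,::-1];j=snapshot("scene")["image"][120:260,240:380,::-1]
x=np.hstack([cv2.resize(k,(400,400),interpolation=cv2.INTER_CUBIC) for k in(i,j)])
cv2.imwrite("pics/a5.png",x)
```

```text
[617.77064496  57.38091771 178.95513535] [ 1.2982041   0.70707784 -3.66517998] [ 0.01782977  0.15915946 -0.00308844] 7.417347512145878
```

View pics/a5.png

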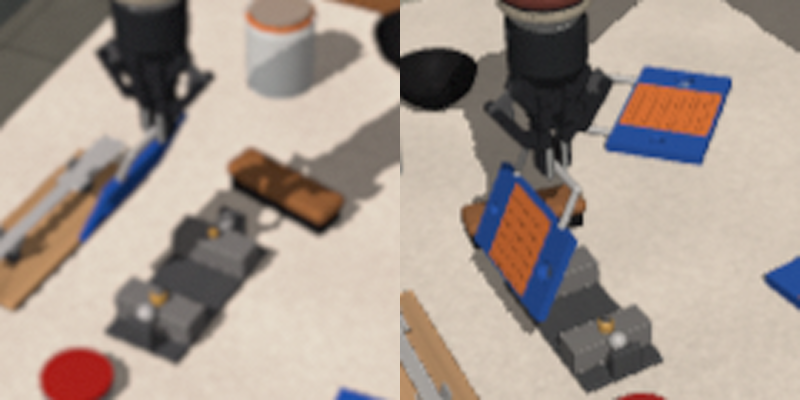

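The plate is held and clear of the stand, but friction keeps it slanted, with its free edge away from the robot. The pins are visible on the empty stand. I'll lighten the grip so it hangs while moving back to the near side.

Emit:
{"fn": "play_rows", "kwargs": {"series": [[0, 0, 0, 0, 0, 0, 0], [0, 0, 0, 0, 0, 0, 0], [0, 0, 0, -1, 0, 0, 0], [0, 0, 0, -3, 0.2, 0, 0], [0, 0, 0, -5, 0.3, 0, 0], [0, 0, 0, -7, 0.5, 0, 0], [0, 0, 0, -8, 0.5, 0, 0], [0, 0, 0, -8, 0.5, 0, 0], [0, 0, 0, -8, 0.5, 0, 0], [0, 0, 0, -8, 0.5, 0, 0]], "force": 8}}

```text
time_s: 10.15
eef_pos: [539.3, 62.2, 180.2]
tcp_rot: [2.294, 2.146, 0.001]
force: [-0.2, 0.8, -3.8]
width: 7.7
finger_force: 26.6
```

Run:
```python
from h import *
s=sense();print(s["eef_pos"],s["force"],s["wrist_torque"],s["width"],s["finger_force"])
for n in("scene","side"):
    c=snapshot(n);u,v=proj(c,s["eef_pos"]+[0,0,-30])[0].astype(int)
    b=(u-50,v-45,u+50,v+60)
    m=mask(c,(100,120,60),(125,255,255),b)|mask(c,(5,190,150),(16,255,255),b)
    k,l,st,ce=cv2.connectedComponentsWithStats(cv2.morphologyEx(m,cv2.MORPH_CLOSE,np.ones((3,3))))
    i=1+st[1:,4].argmax();mm=np.uint8(l==i)
    cn=max(cv2.findContours(mm,0,2)[0],key=cv2.contourArea)
    print(n,st[i],cv2.boxPoints(cv2.minAreaRect(cn)).round(1).tolist())
    p=s["eef_pos"]+[0,0,55]
    for y in(-75,75):print([ [proj(c,p+[0.064*y,y,0]+np.array([np.sin(a),0,-np.cos(a)])*r)[0].round().tolist() for r in(42,137)] for a in(-.4,0,.4)])
```

```text
[539.26040841  62.19031375 180.2155642 ] [-0.23714447  0.82160214 -3.78289662] [ 0.05354661  0.06441668 -0.02608699] 7.730466964480299 26.568090319633484
scene [291 170  36  52 982] [[281.5, 188.5], [301.0, 169.0], [334.5, 202.5], [315.0, 222.0]]
[[[309.0, 163.0], [319.0, 182.0]], [[305.0, 166.0], [305.0, 190.0]], [[300.0, 166.0], [291.0, 193.0]]]
[[[335.0, 188.0], [345.0, 207.0]], [[331.0, 191.0], [330.0, 217.0]], [[326.0, 192.0], [315.0, 221.0]]]
side [283 178  29  36 222] [[279.0, 209.60000610351562], [307.20001220703125, 175.8000030517578], [312.3999938964844, 180.10000610351562], [284.20001220703125, 214.0]]
[[[327.0, 168.0], [338.0, 193.0]], [[322.0, 167.0], [322.0, 191.0]], [[317.0, 165.0], [307.0, 183.0]]]
[[[300.0, 197.0], [313.0, 224.0]], [[295.0, 197.0], [297.0, 220.0]], [[290.0, 194.0], [281.0, 212.0]]]
```

The plate is still slanted by about 0.4 rad. I'll use the stand's near edge to swing it. First I take the bar to the near side and lower it.

Emit:
{"fn": "play_rows", "kwargs": {"series": [[0, 0, 0, -2.5, 0.2, 0, 0], [0, 0, 0, -5, 0.3, 0, 0], [0, 0, 0, -6.1, 0.4, 0, 0], [0, 0, 0, -6.1, 0.4, -2, 0], [0, 0, 0, -6.1, 0.4, -4, 0], [0, 0, 0, -6.1, 0.4, -6, 0], [0, 0, 0, -6.1, 0.4, -7.5, 0], [0, 0, 0, -6.1, 0.4, -8.4, 0], [0, 0, 0, -6.1, 0.4, -8.4, 0]], "force": 20}}

```text
time_s: 11.0
eef_pos: [476.4, 66.5, 94.2]
tcp_rot: [-2.292, -2.145, 0.003]
force: [-0.5, -1.2, -3.5]
width: 7.4
finger_force: 26.1
```

Emit:
{"fn": "play_rows", "kwargs": {"series": [[0, 0, 0, 1.5, -0.1, 0.3, 0], [0, 0, 0, 3.5, -0.2, 0.7, 0], [0, 0, 0, 5, -0.3, 0.9, 0], [0, 0, 0, 6.8, -0.4, 0.9, 0], [0, 0, 0, 9, -0.6, 0.5, 0], [0, 0, 0, 11.5, -0.7, -0.1, 0], [0, 0, 0, 11.5, -0.7, -0.1, 0]]}}

```text
time_s: 11.58
eef_pos: [595.6, 58.6, 94.4]
tcp_rot: [-2.296, -2.144, -0.002]
force: [-2.6, -0.7, -1.8]
width: 7.7
finger_force: 24.6
```

Run:
```python
from h import *
s=sense();print(s["eef_pos"],s["force"],s["wrist_torque"],s["width"],s["finger_force"])
i=snapshot("side")["image"][130:260,240:370,::-1];j=snapshot("scene")["image"][130:260,250:380,::-1]
cv2.imwrite("pics/a6.png",np.hstack([cv2.resize(k,(400,400),interpolation=cv2.INTER_CUBIC) for k in(i,j)]))
```

```text
[595.64292838  58.60715085  94.40811886] [-2.63429633 -0.6501421  -1.78443777] [-0.01118301  0.32770987 -0.00682734] 7.718133184995536 24.615999162197113
```

View pics/a6.png

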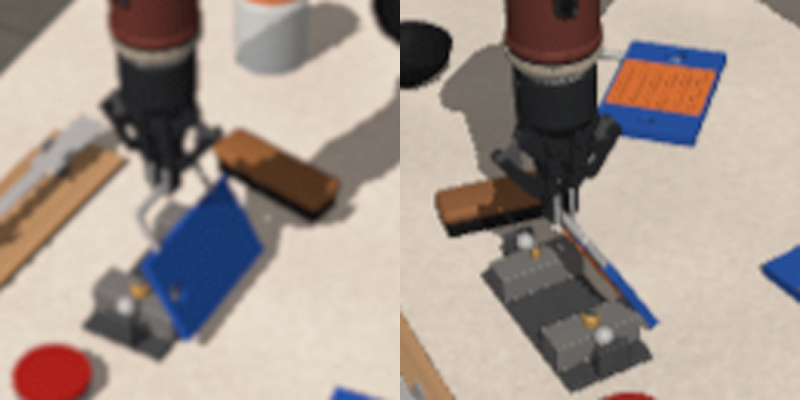

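The side view shows the plate leaning on the near cheek edge, blue side up and toward the robot, with the bar swinging over to the far side. I'll continue laying it down on the pins.

Emit:
{"fn": "play_rows", "kwargs": {"series": [[0, 0, 0, 1.3, -0.1, -0.7, 0], [0, 0, 0, 2.5, -0.2, -1.5, 0], [0, 0, 0, 5, -0.3, -3.5, 0], [0, 0, 0, 6.6, -0.4, -5.3, 0], [0, 0, 0, 8, -0.5, -7, 0], [0, 0, 0, 9.5, -0.6, -7.9, 0], [0, 0, 0, 10.5, -0.7, -8.4, 0], [0, 0, 0, 11.4, -0.7, -8.9, 0], [0, 0, 0, 11.4, -0.7, -9.3, 0], [0, 0, 0, 11.4, -0.7, -9.3, 0]]}}

```text
time_s: 12.52
eef_pos: [684.4, 53.3, -1.6]
tcp_rot: [-2.271, -2.134, 0.054]
force: [-79.7, -5.7, 35.2]
width: 7.5
finger_force: 40.6
```

```bash
cat > look.py <<'E'
from h import *
s=sense();print(s["eef_pos"],s["tcp_rot"],s["force"],s["wrist_torque"],s["width"],s["finger_force"])
for n in("scene","side","wrist"):
    c=snapshot(n);w=n=="wrist"
    X=s["eef_pos"]+[-89.3,5.8,60]
    u,v=(wproj if w else proj)(c,X)[0].astype(int);k=80 if w else 40
    m=mask(c,(100,120,60),(125,255,255),(max(u-k,0),max(v-k,0),u+k,v+k))
    q,l,st,_=cv2.connectedComponentsWithStats(m);m=np.uint8(l==1+st[1:,4].argmax())
    vv,uu=np.nonzero(m)
    for z in(s["eef_pos"][2]+60,):
        p=(wcast if w else cast)(c,np.c_[uu,vv],z)[:,:2].astype(np.float32)
        r=cv2.minAreaRect(p);print(n,round(z),len(p),np.round(r[0],1),np.round(r[1],1),round(r[2],1),cv2.boxPoints(r).round().tolist())
E
python3 look.py
```

```text
[684.42243615  53.25093159  -1.55220406] [-2.27104781 -2.13419239  0.05434797] [-79.74728917  -5.72894767  35.16612019] [-1.19268203e+00  1.81080494e+01  7.27570177e-03] 7.487435898943363 40.648813247680664
scene 58 970 [600.5  65.9] [166.6 103.3] 86.6 [[544.0, -14.0], [647.0, -20.0], [657.0, 146.0], [554.0, 152.0]]
side 58 970 [592.2  64.2] [163.5  90.7] 88.3 [[544.0, -16.0], [635.0, -19.0], [640.0, 145.0], [549.0, 147.0]]
wrist 58 19436 [592.2  45.7] [113.6 104.6] 86.2 [[536.0, -8.0], [641.0, -14.0], [648.0, 99.0], [544.0, 106.0]]
```

The holes dropped onto the pins by themselves: the arm stopped at the seat position, 8 mm proud, with 80 N in -x. I'll relieve that force at once.

Emit:
{"fn": "play_rows", "kwargs": {"series": [[0, 0, 0, -1.2, 0, 0, 0], [0, 0, 0, -2.4, 0.1, 0, 0], [0, 0, 0, -2.4, 0.1, 0, 0], [0, 0, 0, -2.4, 0.1, 0, 0]]}}

```text
time_s: 13.0
eef_pos: [682.8, 53.9, 4.1]
tcp_rot: [2.292, 2.146, 0.003]
force: [-0.0, 1.8, 0.4]
width: 7.8
finger_force: 23.1
```

```bash
python3 look.py
python3 - <<'E'
from h import *
c=snapshot("wrist");s=sense()
X=lambda x,y,z:[592.7+x*.998+y*.0645,58.8-.0645*x+y*.998,z]
for nm,P in dict(wide=X(0,58,55),slim=X(0,-58,55),ballL=X(0,82.5,45),ballR=X(0,-82.5,45)).items():print(nm,wproj(c,P).round())
w=cv2.resize(c["image"][:,:,::-1],(480,300))
j=snapshot("scene")["image"][180:260,260:348,::-1]
cv2.imwrite("pics/a7.png",np.hstack([w,cv2.resize(j,(320,300),interpolation=cv2.INTER_CUBIC)]))
E
```

```text
[682.7847497   53.90656626   4.08759555] [2.29211563 2.14618952 0.00314541] [-0.03573812  1.7606559   0.35531471] [0.25362292 0.01834274 0.05333583] 7.773017673184175 23.13113182783127
scene 64 938 [601.6  72.6] [154.7 103.7] 89.1 [[549.0, -4.0], [652.0, -6.0], [655.0, 149.0], [551.0, 151.0]]
side 64 999 [586.3  70. ] [159.6  92.2] 87.3 [[536.0, -8.0], [629.0, -12.0], [636.0, 148.0], [544.0, 152.0]]
wrist 64 18195 [593.7  51. ] [101.8  93.8] 85.6 [[543.0, 4.0], [637.0, -3.0], [644.0, 98.0], [551.0, 105.0]]
wide [[126. 152.]]
slim [[169. 342.]]
ballL [[133. 100.]]
ballR [[183. 358.]]
```

View pics/a7.png

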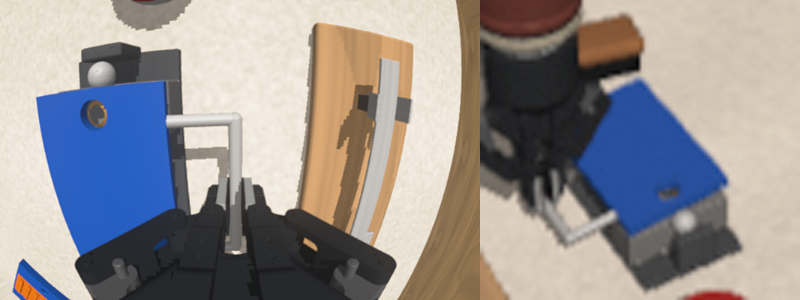

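The plate lies blue up with the handle on the far side, and the wide pin shows inside its hole at (95,115). I'll lower the bar, release, and rise.

Emit:
{"fn": "play_rows", "kwargs": {"series": [[0, 0, 0, 0, 0, -0.3, 0], [0, 0, 0, 0, -0.05, -0.6, 0], [0, 0, 0, 0, -0.05, -0.6, 0], [0, 0, 0, 0, -0.05, -0.6, 2], [0, 0, 0, 0, -0.05, -0.6, 2], [0, 0, 0, 0, -0.05, -0.6, 2.4], [0, 0, 0, 0, -0.05, -0.6, 2.4], [0, 0, 0, 0, -0.05, 1, 2.4], [0, 0, 0, 0, -0.05, 4, 2.4], [0, 0, 0, 0, -0.05, 7, 2.4], [0, 0, 0, -5, 0.3, 8, 0], [0, 0, 0, -9, 0.5, 8, 0]]}}

```text
time_s: 14.25
eef_pos: [602.1, 58.7, 84.2]
tcp_rot: [2.293, 2.144, 0.008]
force: [-0.3, 0.4, -0.1]
width: 1.0
finger_force: 0.0
```

Emit:
{"fn": "play_rows", "kwargs": {"series": [[0, 0, 0, 0, 0, 0, 0], [0, 0, 0, 0, 0, 0, 0], [0, 0, 0, 0, 0, 0, 0]]}}

```text
time_s: 14.5
eef_pos: [600.4, 57.6, 82.0]
tcp_rot: [2.293, 2.146, 0.001]
force: [0.6, 0.3, 0.0]
width: -0.0
finger_force: 0.0
```

```bash
cat > chk.py <<'E'
from h import *
# plate height/position: blue hull in wrist view at z guess, plus holes
s=sense();print(s["eef_pos"],s["force"].round(1),s["width"])
c=snapshot("wrist");m=mask(c,(100,120,60),(125,255,255),(180,60,460,400))
k,l,st,_=cv2.connectedComponentsWithStats(m);m=np.uint8(l==1+st[1:,4].argmax())
v,u=np.nonzero(m)
for z in(50,54,58):
    r=cv2.minAreaRect(wcast(c,np.c_[u,v],z)[:,:2].astype(np.float32));print(z,np.round(r[0],1),np.round(r[1],1),round(r[2],1))
print(st[1:,:][st[1:,4]>200].tolist())
E
python3 chk.py
```

```text
[600.3582455   57.5570486   82.04318579] [0.6 0.3 0. ] -0.04778969906495486
50 [592.8  61.2] [145.4  97.2] 86.4
54 [593.   62.5] [142.7  95.3] 86.4
58 [593.2  63.9] [140.   93.5] 86.4
[[233, 102, 141, 186, 20728]]
```

Emit:
{"fn": "play_rows", "kwargs": {"series": [[0, 0, 0, -0.8, 0.1, -3, 0], [0, 0, 0, -0.8, 0.1, -5, 0], [0, 0, 0, -0.8, 0.1, -6, 0], [0, 0, 0, -0.8, 0.1, -6.4, 0], [0, 0, 0, -0.8, 0.1, -6.6, 0], [0, 0, 0, -0.8, 0.1, -6.8, 0], [0, 0, 0, -0.8, 0.1, -7, 0], [0, 0, 0, -0.8, 0.1, -7, 0]]}}

```text
time_s: 15.22
eef_pos: [593.1, 59.5, 12.9]
tcp_rot: [2.293, 2.146, 0.002]
force: [-0.5, 0.1, 0.5]
width: -0.2
finger_force: 0.0
```

Emit:
{"fn": "play_rows", "kwargs": {"series": [[0, 0, 0, 0, 0, -0.2, 0], [0, 0, 0, 0, 0, -0.4, 0], [0, 0, 0, 0, 0, -0.4, 0]]}}

```text
time_s: 15.47
eef_pos: [593.5, 59.4, 12.6]
tcp_rot: [2.292, 2.145, 0.002]
force: [-17.6, -3.2, 40.2]
width: -0.5
finger_force: 20.3
```

Emit:
{"fn": "play_rows", "kwargs": {"series": [[0, 0, 0, 0, 0, -0.2, 0], [0, 0, 0, 0, 0, -0.4, 0], [0, 0, 0, 0, 0, -0.4, 0]]}}

```text
time_s: 15.72
eef_pos: [593.7, 59.3, 12.4]
tcp_rot: [2.29, 2.143, 0.0]
force: [-33.7, -6.4, 79.8]
width: 0.0
finger_force: 39.8
```

Emit:
{"fn": "play_rows", "kwargs": {"series": [[0, 0, 0, 0, 0, 0.8, 0], [0, 0, 0, 0, 0, 3, 0], [0, 0, 0, -1, 0, 7, 0], [0, 0, 0, -5, 0, 10, 0], [0, 0, 0, -9, 0, 14, 0], [0, 0, 0, -9, 0, 14, 0], [0, 0, 0, -9, 0, 14, 0], [0, 0, 0, -9, 0, 14, 0]]}}

```text
time_s: 16.38
eef_pos: [503.1, 59.0, 145.7]
tcp_rot: [2.291, 2.144, 0.004]
force: [0.1, -0.0, -0.2]
width: 0.2
finger_force: 0.0
```

```bash
python3 chk.py
python3 - <<'E'
from h import *
c=snapshot("wrist")
g=cv2.cvtColor(c["image"],cv2.COLOR_RGB2HSV)
m=mask(c,(100,120,60),(125,255,255),(330,60,560,330))
cs,_=cv2.findContours(m,cv2.RETR_CCOMP,cv2.CHAIN_APPROX_NONE)
for k in cs:
    a=cv2.contourArea(k)
    if a>25:
        q=k[:,0]; print(a,q.min(0),q.max(0))
# corners of plate cast at candidate heights: side lengths
big=max(cs,key=cv2.contourArea)
ap=cv2.approxPolyDP(cv2.convexHull(big),6,True)[:,0];print(ap.tolist())
for z in(46,50,54,58):print(z,wcast(c,ap,z)[:,:2].round(1).tolist(), np.linalg.norm(np.diff(wcast(c,np.r_[ap,ap[:1]],z),axis=0),axis=1).round(1))
E
```

```text
[503.13967699  58.95039922 145.67398609] [ 0.1 -0.  -0.2] 0.18928860847900225
50 [592.8  58.5] [151.   95.8] 86.3
54 [591.5  59.6] [148.8  94.4] 86.3
58 [590.3  60.7] [146.7  93. ] 86.3
[[180, 60, 16, 69, 743], [356, 98, 103, 155, 13687]]
13990.0 [357  98] [459 252]
102.0 [398 230] [410 241]
353.5 [402 107] [423 129]
[[458, 104], [444, 247], [358, 252], [363, 98]]
46 [[645.0, 129.6], [636.8, -19.2], [542.4, -15.2], [551.5, 135.7]] [149.   94.5 151.1  93.7]
50 [[643.0, 129.7], [634.9, -17.0], [541.9, -13.0], [550.9, 135.7]] [146.9  93.1 149.   92.3]
54 [[641.0, 129.7], [633.1, -14.8], [541.3, -10.9], [550.2, 135.6]] [144.8  91.8 146.8  91. ]
58 [[639.0, 129.8], [631.2, -12.6], [540.8, -8.8], [549.6, 135.6]] [142.6  90.4 144.6  89.6]
```

Emit:
{"fn": "play_rows", "kwargs": {"series": [[0, 0, 0, 4, 2, 0, 0], [0, 0, 0, 8, 3.5, -3, 0], [0, 0, 0, 9.2, 4, -7, 0], [0, 0, 0, 9.2, 4, -10, 0], [0, 0, 0, 9.2, 4, -12, 0], [0, 0, 0, 9.2, 4, -12.9, 0], [0, 0, 0, 9.2, 4, -13.2, 0], [0, 0, 0, 9.2, 4, -13.4, 0], [0, 0, 0, 9.2, 4, -13.5, 0], [0, 0, 0, 9.2, 4, -13.5, 0]]}}

```text
time_s: 17.32
eef_pos: [592.1, 99.4, 12.5]
tcp_rot: [-2.293, -2.147, 0.008]
force: [-31.9, -6.5, 59.7]
width: -0.3
finger_force: 29.9
```

Emit:
{"fn": "play_rows", "kwargs": {"series": [[0, 0, 0, 0, 0, 2.5, 0], [0, 0, 0, -0.3, -4, 4, 0], [0, 0, 0, -0.5, -8, 4, 0], [0, 0, 0, -0.5, -8, 1.5, 0], [0, 0, 0, -0.5, -8, 0.5, 0], [0, 0, 0, -0.5, -8, 0.2, 0], [0, 0, 0, -0.5, -8, 0, 0], [0, 0, 0, -0.5, -8, 0, 0]]}}

```text
time_s: 17.98
eef_pos: [589.2, 14.1, 12.5]
tcp_rot: [2.293, 2.14, -0.011]
force: [-23.7, -18.6, 54.6]
width: -0.2
finger_force: 27.2
```

Both ends stop hard at the same height as the centre (12.5), so the plate is flush. I'll retreat and run a last numeric check.

Emit:
{"fn": "play_rows", "kwargs": {"series": [[0, 0, 0, 0, 0, 1, 0], [0, 0, 0, 0, 0, 4, 0], [0, 0, 0, 0, 0, 8, 0], [0, 0, 0, -4, 0, 11, 0], [0, 0, 0, -8, 0, 14, 0], [0, 0, 0, -11, -3, 17, 0], [0, 0, 0, -11, -7, 18, 0], [0, 0, 0, -11, -11, 18, 0], [0, 0, 0, -11, -15, 18, 0], [0, 0, 0, -11, -15, 18, 0], [0, 0, 0, -11, -15, 18, 0], [0, 0, 0, -11, -15, 18, 0]]}}

```text
time_s: 18.98
eef_pos: [479.1, -130.5, 187.9]
tcp_rot: [-2.293, -2.145, -0.0]
force: [0.8, 1.0, -0.8]
width: -0.2
finger_force: 0.0
```

Run:
```python
from h import *
s=sense();print(s["eef_pos"],s["force"].round(1))
for n,box in(("scene",(270,195,335,250)),("side",(265,188,330,240))):
    c=snapshot(n);m=mask(c,(100,120,60),(125,255,255),box);v,u=np.nonzero(m)
    print(n,cv2.minAreaRect(cast(c,np.c_[u,v],50)[:,:2].astype(np.float32)))
    m=mask(c,(5,190,150),(16,255,255),box);print("orange px",(m>0).sum())
```

```text
[ 479.08324052 -130.49474065  187.91387424] [ 0.8  1.  -0.8]
scene ((598.5320434570312, 64.39452362060547), (157.16543579101562, 98.648681640625), 86.6120834350586)
orange px 0
side ((590.1170654296875, 63.78578186035156), (157.9474334716797, 99.1628646850586), 86.70281219482422)
orange px 0
```

The plate outline matches its original seated outline, with no orange showing. I'll hand it in.

```bash
python3 -c "
from bench import *
print(finish_job())"
```

```text
the job is handed in; nothing more can be done
None
```

The plate is turned over, blue side up with the handle on the far side, seated on both pins and pressed flush past both catches. I handed it in at about 19 s; contact forces briefly reached about 80 N, when the holes caught the pins and when the shut fingers pressed the plate home.

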